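# Slide the trivet between steamer and jar

## Robot

A 6-joint arm with a two-finger parallel gripper is mounted at the origin on the work surface. World frame = base frame: x ahead of the robot, y to its left, z up, the work surface at z = 0. Lengths are in m, angles in degrees, forces in N, time in s.
With the tool pointing down it reaches from about 0.25 to 0.725 m from the base axis. Payload 9.7 kg.
Tool frame: the origin (TCP) lies midway between the tips of the shut fingers; the grasp point (between the pads) lies 19 mm behind it (bot.pinch_z is the distance from the TCP to the grasp point, in m); z points along the fingers, y is the line along which they close (so a half turn about z gives the same grasp; the last joint's range is limited). The gripper opens to 85 mm and grips with 20 to 120 N. Pads are 22 mm wide; open, the fingers measure 114 mm over their backs; the gripper's body (76 mm by 85 mm) begins 54 mm behind the grasp point. The pads swing forward as they close: fully open they stand 13 mm farther back than shut.
Start: joints at [-70.646, 4.979, 10.078, 95.1, 0, 90], TCP at [0.182, -0.519, 0.231] pointing down, gripper open.
Joint ranges: [-179.16, 179.16], [-48.56, 103.87], [-65.8, 70.77], [-126.05, 130.52], [-82.76, 87.17], [-180, 180]. Speed limits (degrees/s): [127.2, 127.2, 147.25, 180, 180, 180].

## Interface

Orientations are given as [roll, pitch, yaw] about the fixed x, y, z axes, in that order (R = Rz(yaw) Ry(pitch) Rx(roll)).
In Python, from workcell import sensors, camera, camera_params, ticket, bot gives the robot as it stands.
- The arm moves only by the shell command python3 -m jog 'ROWS' [FORCE]. ROWS is JSON, a list that holds one entry, the list of rows, each a list of 5 numbers: the shift along the world's x, y, z in units of 50 mm (1.0 is 50 mm), then the turn about the world's z in units of 5 degrees (1.0 is 5 degrees), then the opening, from 0 (shut) to 1 (fully open). In form: [[[tx, ty, tz, yaw, grip], ...]]. A call has 1 to 8 rows; each row shifts and turns the commanded pose from where the row before left it; what a row does not reach is not made up. A row lasts 1/10 s, in which the tool goes at most 50 mm and 8.59 degrees, less where a joint would pass 70% of its speed; a pose out of reach is approached as far as the arm can. A call is refused whole if a number of a shift passes 1 or a number of a turn 1, either way. A call with a gripper value outside its range is refused whole. The fingers move at their own pace and stop on an object; FORCE is the grip in N (left out, the last holds). Time passes only in rows, so rows that do not move let the fingers close. It gives the time, the measured TCP pose, the force, the opening and the grip force at its end, in the units of the state.
- sensors.get_obs(): the state, without advancing time (a new reading comes with each control period).
- camera(name): name is "scene" or "top" or "wrist"; returns the picture (384x512x3 uint8, blue, green, red); there is no depth.
- camera_params(name): a dict with "fx", "fy", "cx", "cy" (pixels), "T" (4x4, takes a point from camera to world coordinates); the wrist camera has in their place "tool_from_camera" (4x4, takes a point from camera to tool coordinates, whose origin is the TCP and whose axes are the flange's). Camera axes: x right, y down, z forward; pixel columns grow to the right and rows downward; lengths in m; the calibration is good to about 2 mm. A picture is of the moment at which its call begins: read the wrist's pose just before it. camera_params takes no time and is no camera call.
- ticket.job_done(): hands the job in; it is judged then, once.
The state is a dict: "time": time; "q": joint angles; "qd": joint speeds; "joint_efforts": joint torques, N m; "ee_pos": TCP position; "tcp_rot": TCP orientation; "wrist_force": force on the tool from outside, world axes, zero at the start; "torque": the same for the moment, N m; "opening": finger opening in m; "grasp_force": force on a finger pad.
Only numpy, scipy, OpenCV 4.12 (cv2) and the standard library are available. Lean on these libraries where they do the work, as an engineer would, in place of code of your own. Each camera call takes 0.05 s, during which the arm holds its last target. There are 200 camera calls.

## Task

Push the aluminium trivet along the counter, from the robot's right to its left, through the narrow gap between the steamer and the twist-cap jar, until the whole trivet is out past the narrowest point on the other side, and leave it there flat on its feet. Only push it, never lift or tip it; it may brush the steamer and jar but must not be jammed hard against them, and the robot itself must not bump them. Leave the bowl, tea glass and spatula where they are.

Things in the scene. Friction and masses are not known exactly. Their poses are not given: they have to be found in the camera images.
- trivet: Loose cast aluminium trivet, barred slab 170 mm (its x) by 120 mm (its y), corner radius 18 mm, 0.4 to 0.75 kg, on four 10 mm high rubber feet. Slab spans heights 10 to 26 mm (push there); slots too narrow for fingers. Origin: footprint centre at counter height. Its +y side leads, within 20 deg of the passage. Starts 190 to 260 mm before the narrowest line, up to 25 mm off the centre line.
- trivet_rear_a (a point): End of the trivet's trailing (-y) side at its -x end: the unrounded corner (-85, -60) mm from its centre, 18 mm above the counter. Axes as the trivet.
- trivet_rear_b (a point): The same at its +x end: (+85, -60) mm from its centre, 18 mm above the counter.
- gap_mid (a point): Point on the counter midway between steamer and jar, on the line joining their axes, where the gap is narrowest: 179 mm, so 4.5 mm to spare on each side of the trivet. x: level, across the gap, from jar to steamer; y: level, the passage direction in which to push (the robot's left, turned up to 12 deg); z up. It has the steamer's yaw.
- steamer: Steel tiered steamer, heavy and filled, does not move: round, 180 mm across, 163 mm high with its lid knob; loop handles on its far side, away from the gap. Stands on the far side of the gap from the robot. Origin: its axis at counter height.
- jar: Full glass jar with a steel twist cap, heavy, does not move: round, 90 mm across, 140 mm high. Stands on the robot's side of the gap. Origin: its axis at counter height.
- bowl: White enamel bowl, 150 mm across, 60 mm high, loose, beyond the gap: its near rim at least 220 mm past the narrowest line. Origin: centre of its foot. Bystander.
- tea_glass: Small clear tea glass, 64 mm across, 85 mm high, loose, past the gap on the robot's side of the passage. Origin: centre of its foot. Bystander.
- spatula_tip (a point): End of the blade of a bamboo spatula, 260 mm long, lying on the counter, loose, on the far right. Its x runs from handle to blade; lies roughly along the robot's left-right direction, blade towards the steamer. Bystander.
Things that resemble listed ones, but are neither listed nor needed, are in the scene too. Of the things shaped like the trivet, the aluminium one is meant.

How it is judged (in metres and radians):
On the way:
1. the trivet lies in the gap, its centre within 30 mm of the narrowest line and 15 mm of the passage's centre line (y of trivet in the frame of gap_mid between -0.03 and 0.03 m and x of trivet in the frame of gap_mid between -0.015 and 0.015 m), for 0.05 s.
At the end, for the whole second after the job is handed in: Both ends of the trivet's trailing side are past the gap's narrowest line; the trivet is at rest, flat on the counter (within 6 mm and 0.08 rad); bowl, tea glass and spatula are within 15 mm of where they began (y of each of trivet_rear_a, trivet_rear_b in the frame of gap_mid above 0 m and height (world z) of trivet below 0.006 m and angle between trivet's own z axis and vertical below 0.08 rad and linear speed of trivet below 0.01 m/s and distance of each of bowl, tea_glass, spatula_tip from where it was at the start of the episode below 0.015 m); the robot touches nothing.
It fails at once if the trivet is lifted more than 10 mm or tipped more than 0.2 rad (height (world z) of trivet above 0.01 m or angle between trivet's own z axis and vertical above 0.2 rad).
It fails at once if the robot bumps the steamer or jar (over 5 N) (contact force between any of the arm, the fingers and steamer above 5 N or contact force between any of the arm, the fingers and jar above 5 N).
It fails at once if the trivet is jammed hard against steamer or jar (over 40 N) (contact force between trivet and steamer above 40 N or contact force between trivet and jar above 40 N).
It fails at once if bowl, tea glass or spatula is moved more than 15 mm (distance of any of bowl, tea_glass, spatula_tip from where it was at the start of the episode above 0.015 m).
It also fails if it takes over 54 s, if anything falls off the work surface, if the arm or the gripper's body presses on something with over 40 N, if the wrist force passes 120 N, or if a joint passes its speed limit or range.

## Working session

There is one attempt and no reset: what is moved stays moved. The work goes in short steps, Python scripts to look and compute and a shell command to move; the robot and the scene stay as the last step left them, time stands still between calls to the robot, and variables do not carry over. Pictures are saved under pics/ and viewed, at most 11 in all, crops included, and the job is handed in when it is done.

```bash
mkdir -p pics; ls
python3 - <<'E'
from workcell import sensors,camera,camera_params
import cv2,numpy as np
np.set_printoptions(precision=4,suppress=True)
for n in("top","scene"):
    cv2.imwrite(f"pics/{n}0.png",camera(n)); p=camera_params(n); print(n,{k:p[k] for k in("fx","fy","cx","cy")}); print(np.array(p["T"]))
print(sensors.get_obs()); print(camera_params("wrist"))
E
```

```text
pics
top {'fx': 418.3166616827053, 'fy': 418.3166616827053, 'cx': 261.29410333619904, 'cy': 189.49332206743335}
[[ 0.0131 -0.9918  0.1271  0.4385]
 [-0.9998 -0.0113  0.0149  0.0527]
 [-0.0134 -0.1272 -0.9918  1.1871]
 [ 0.      0.      0.      1.    ]]
scene {'fx': 384.01734048148614, 'fy': 384.01734048148614, 'cx': 252.03702428944038, 'cy': 193.15040893297643}
[[ 0.7556  0.4156 -0.5063  1.0992]
 [ 0.6549 -0.4955  0.5706 -0.5296]
 [-0.0137 -0.7628 -0.6465  0.7289]
 [ 0.      0.      0.      1.    ]]
{'time': 0.1, 'q': array([-70.6465,   5.0069,  10.0383,  95.0982,   0.0011,  89.9992]), 'qd': array([-0.1082, -0.0246,  0.1402, -0.1027, -0.0044,  0.0845]), 'joint_efforts': array([ -0.0006, -52.156 ,  46.5653,   0.016 ,  -0.    ,  -0.    ]), 'ee_pos': array([ 0.1822, -0.5187,  0.2307]), 'tcp_rot': array([-179.9332,   -0.0011,   19.3543]), 'wrist_force': array([-0.4969,  0.1178,  0.8359]), 'torque': array([-0.0379,  0.0214,  0.0055]), 'grasp_force': 0.0, 'opening': 0.08518724884491743}
{'fx': 304.6834377292515, 'fy': 304.6834377292515, 'cx': 255.9648898629784, 'cy': 187.94304293330842, 'tool_from_camera': array([[-0.0006, -0.9458, -0.3247,  0.0849],
       [ 1.    , -0.0005, -0.0003, -0.0008],
       [ 0.0001, -0.3247,  0.9458, -0.1422],
       [ 0.    ,  0.    ,  0.    ,  1.    ]])}
```

View pics/top0.png

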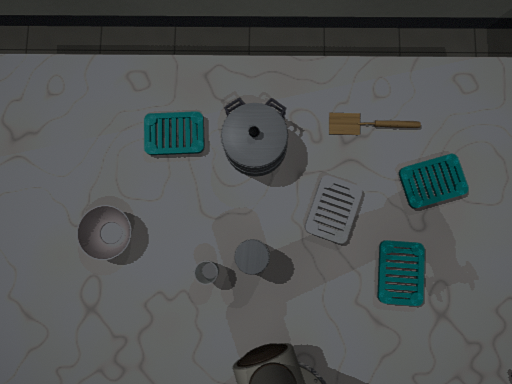

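View pics/scene0.png

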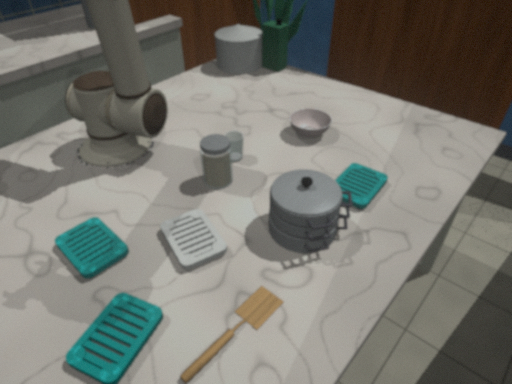

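Top view: the candidates are the grey trivet (335,210) and teal ones (174,133), (433,181), (402,273). The grey aluminium one is the target. Steamer knob is at (254,132), jar cap at (251,257), glass at (207,272), bowl at (105,232). Next is a close crop to check the choice.

Run:
```python
import cv2
im=cv2.imread("pics/top0.png")[85:305,190:390]
im=cv2.convertScaleAbs(im,alpha=1.3)
cv2.imwrite("pics/crop0.png",cv2.resize(im,None,fx=2.7,fy=2.7,interpolation=cv2.INTER_CUBIC))
s=cv2.imread("pics/scene0.png")[120:280,130:370]
cv2.imwrite("pics/crop1.png",cv2.resize(s,None,fx=3,fy=3,interpolation=cv2.INTER_CUBIC))
```

```text
(no output)
```

View pics/crop0.png

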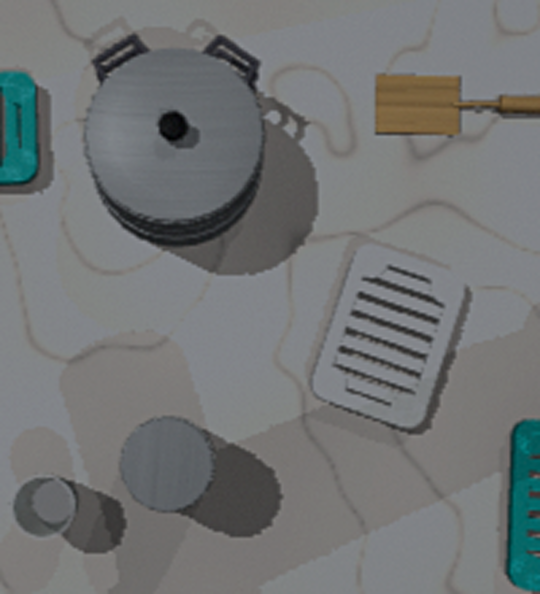

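View pics/crop1.png

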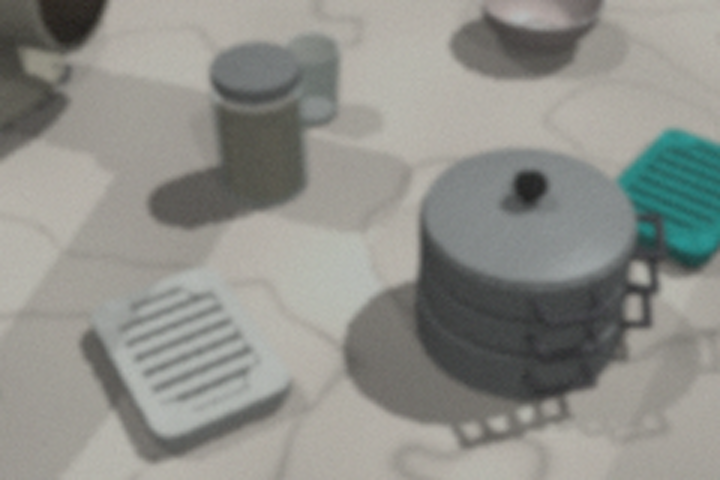

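The crop confirms the grey barred aluminium trivet (crop centre about (390,335)). Lid circle centre is about (175,134), knob (173,125) and jar cap centre (167,464).

```bash
cat > h.py <<'E'
import numpy as np,cv2
from workcell import sensors,camera,camera_params
from scipy.spatial.transform import Rotation as Ro
np.set_printoptions(precision=4,suppress=True)
def cam(n,obs=None):
    p=camera_params(n)
    if n!="wrist": return p,np.array(p["T"])
    T=np.eye(4);T[:3,:3]=Ro.from_euler("xyz",obs["tcp_rot"],degrees=True).as_matrix();T[:3,3]=obs["ee_pos"]
    return p,T@np.array(p["tool_from_camera"])
def ray(pT,px):
    p,T=pT;px=np.atleast_2d(np.float64(px))
    d=np.c_[(px[:,0]-p["cx"])/p["fx"],(px[:,1]-p["cy"])/p["fy"],np.ones(len(px))]@T[:3,:3].T
    return T[:3,3],d
def plane(pT,px,z):
    o,d=ray(pT,px);return o+d*((z-o[2])/d[:,2])[:,None]
def tri(A,a,B,b):
    (o1,d1),(o2,d2)=ray(A,a),ray(B,b);d1=d1[0];d2=d2[0]
    s=np.linalg.lstsq(np.c_[d1,-d2],o2-o1,rcond=None)[0];p=o1+s[0]*d1;q=o2+s[1]*d2
    return (p+q)/2,np.linalg.norm(p-q)
E
python3 - <<'E'
from h import *
t=cam("top");s=cam("scene")
ct=lambda x,y:((x+.5)/2.7-.5+190,(y+.5)/2.7-.5+85); cs=lambda x,y:((x+.5)/3-.5+130,(y+.5)/3-.5+120)
print("knob",tri(t,ct(173,125),s,cs(530,186)))
print("jarcap",tri(t,ct(167,464),s,cs(256,73)))
print("jar on z=.14",plane(t,[ct(167,464),ct(120,464),ct(214,464),ct(167,417),ct(167,512)],.14))
for z in(.12,.13,.14):print("lid",z,plane(t,[ct(175,134),ct(85,134),ct(265,134),ct(175,47),ct(175,221)],z)[:,:2].tolist())
print("bowl/glass/spat",plane(t,[(105,232)],.06),plane(t,[ct(45,506)],.085),plane(t,[ct(376,103)],.005))
# trivet slots
im=cv2.imread("pics/top0.png");g=cv2.cvtColor(im,cv2.COLOR_BGR2GRAY)
bh=cv2.morphologyEx(g,cv2.MORPH_BLACKHAT,np.ones((7,7)))
m=(bh>35).astype(np.uint8);
roi=np.zeros_like(m);cv2.fillPoly(roi,[np.int32([ct(365,245),ct(460,282),ct(415,422),ct(325,385)])],1);m&=roi
n,l,st,c=cv2.connectedComponentsWithStats(m,connectivity=8)
k=[i for i in range(1,n) if st[i,4]>6];print(len(k),st[k][:,4])
# slot centres by min/max extent
P=[]
for i in k:
    pts=np.argwhere(l==i)[:,::-1]; P.append(plane(t,pts.mean(0),.024)[0])
    w=plane(t,pts,.024)[:,:2];w=w-w.mean(0);u=np.linalg.svd(w,full_matrices=False)[2][0];print(P[-1],np.degrees(np.arctan2(u[1],u[0]))%180,np.ptp(w@u))
P=np.array(P);print("ctr",P.mean(0),"pitch dir",np.linalg.svd(P-P.mean(0))[2][0])
E
```

```text
knob (array([0.7209, 0.0902, 0.1557]), np.float64(0.002997209190935624))
jarcap (array([0.4064, 0.0925, 0.1304]), np.float64(0.004791957521899595))
jar on z=.14 [[0.4051 0.0904 0.14  ]
 [0.4046 0.1335 0.14  ]
 [0.4057 0.0474 0.14  ]
 [0.4479 0.0911 0.14  ]
 [0.3619 0.0897 0.14  ]]
lid 0.12 [[0.7205525858105294, 0.08844394740754892], [0.7197180411134178, 0.1757953625229231], [0.7213853068040218, 0.001283418523244588], [0.807900455880032, 0.0897684542816288], [0.6349436585838852, 0.0871458091415091]]
lid 0.13 [[0.7179091838737304, 0.08810885162198674], [0.7170824597682635, 0.17464168895527898], [0.7187341013656647, 0.0017651117081297352], [0.8044385093820872, 0.08942094642583392], [0.633102505422141, 0.08682287832363803]]
lid 0.14 [[0.7152657819369315, 0.08777375583642456], [0.7144468784231094, 0.17348801538763486], [0.7160828959273079, 0.0022468048930148546], [0.8009765628841425, 0.08907343857003908], [0.6312613522603967, 0.08649994750576696]]
bowl/glass/spat [[0.4626 0.4894 0.06  ]] [[0.3619 0.2091 0.085 ]] [[ 0.7872 -0.1233  0.005 ]]
8 [25 63 74 68 61 55 42 19]
[ 0.5999 -0.1528  0.024 ] 71.31870846762787 0.04214278359879757
[ 0.5826 -0.147   0.024 ] 71.80921183965442 0.08499343343893791
[ 0.5645 -0.1401  0.024 ] 71.74132186662365 0.0866323126195035
[ 0.5456 -0.135   0.024 ] 71.25731366241403 0.08555533897845995
[ 0.5269 -0.1297  0.024 ] 70.96319114166897 0.08628579067697646
[ 0.5094 -0.1206  0.024 ] 71.83051972529496 0.08696499989186277
[ 0.4913 -0.1145  0.024 ] 71.05729696948023 0.08159662404202753
[ 0.4728 -0.1092  0.024 ] 71.55541808144365 0.045925370311477795
ctr [ 0.5366 -0.1311  0.024 ] pitch dir [-0.9447  0.328  -0.    ]
```

Measured: steamer axis (0.7205,0.089) and jar axis (0.406,0.091). They are 314.5 mm apart against an expected 314, so the gap middle is about (0.5405,0.090) with the passage along +y. The trivet is at (0.537,-0.131) with yaw about -18.6°, 222 mm before the line. I'll push its rear face with both open fingers spread along it.

```bash
python3 -m jog '[[[0.6,0.55,-0.2,1,1],[0.6,0.55,-0.2,1,1],[0.6,0.55,-0.2,1,1],[0.6,0.55,-0.2,1,1],[0.6,0.55,-0.2,1,1],[0.6,0.55,-0.2,1,1],[0.6,0.55,-0.2,1,1],[0.6,0.55,-0.2,1,1]]]' && python3 -m jog '[[[0.4,0.35,-0.4,0.6,1],[0.4,0.35,-0.4,0.6,1],[0.4,0.35,-0.4,0.6,1],[0.4,0.35,-0.4,0.6,1],[0,0,0,0,1],[0,0,0,0,1]]]'
python3 - <<'E'
from h import *
o=sensors.get_obs();print(o["ee_pos"],o["tcp_rot"],o["q"],o["time"])
a=camera("wrist");b=camera("scene");cv2.imwrite("pics/w1.png",a);cv2.imwrite("pics/s1.png",b)
cv2.imwrite("pics/ws1.png",cv2.resize(np.hstack([a,b]),(800,300)))
E
```

```text
time: 0.9
ee_pos: [0.4232, -0.2975, 0.1507]
tcp_rot: [-180.0, 0.0, 59.6]
wrist_force: [-0.6, -1.1, 0.3]
opening: 0.0853
grasp_force: 0.0
time: 1.5
ee_pos: [0.502, -0.2284, 0.0706]
tcp_rot: [-179.9, 0.0, 71.4]
wrist_force: [0.1, 0.4, 0.5]
opening: 0.0852
grasp_force: 0.0
[ 0.502  -0.2284  0.0706] [-179.8995    0.001    71.392 ] [-24.4586   5.2087  -7.4486  77.4426  -0.0112  84.1495] 1.5
```

View pics/ws1.png

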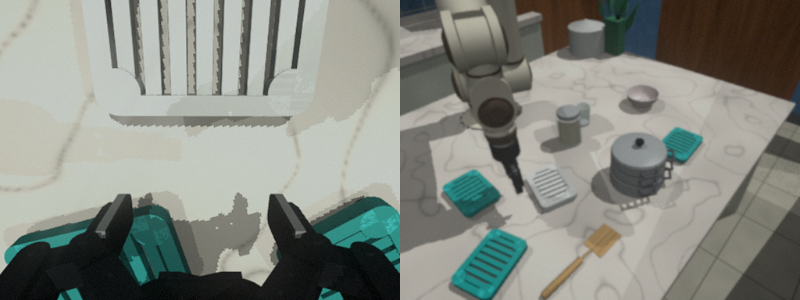

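The wrist view shows the rear face level across the image (about cols 141–374, centred on 256) and teal decoys near both fingers. I'll check clearance to them before lowering.

Run:
```python
from h import *
t=cam("top");im=cv2.imread("pics/top0.png");h=cv2.cvtColor(im,cv2.COLOR_BGR2HSV)
m=cv2.inRange(h,(80,120,40),(100,255,255))
cs,_=cv2.findContours(m,cv2.RETR_EXTERNAL,cv2.CHAIN_APPROX_NONE)
o=sensors.get_obs();a=np.radians(o["tcp_rot"][2]-90);u=np.array([np.cos(a),np.sin(a)]);v=np.array([-u[1],u[0]])
for c in cs:
    if len(c)<40: continue
    w=plane(t,c[:,0],.02)[:,:2]; r=cv2.minAreaRect(w.astype(np.float32)); print(r)
    d=w-o["ee_pos"][:2];d=np.c_[d@u,d@v]
    for s in(-50,50):
        i=np.argmin(np.hypot(d[:,0]-s/1e3,d[:,1]));print("finger",s,"nearest (along finger line, fwd):",d[i],np.hypot(d[i,0]-s/1e3,d[i,1]))
# refine trivet yaw from slots in wrist view
w=cam("wrist",o);g=cv2.cvtColor(cv2.imread("pics/w1.png"),cv2.COLOR_BGR2GRAY)
P=plane(w,[(141,153),(374,153)],.026);print("face approx",P)
```

```text
((0.3639204204082489, -0.31435272097587585), (0.12286542356014252, 0.17043176293373108), 86.4558334350586)
finger -50 nearest (along finger line, fwd): [-0.0517 -0.0486] 0.04862033349416623
finger 50 nearest (along finger line, fwd): [-0.0385 -0.0531] 0.10321894321747167
((0.619228184223175, -0.41275399923324585), (0.11973590403795242, 0.17065300047397614), 16.67460060119629)
finger -50 nearest (along finger line, fwd): [ 0.0842 -0.0933] 0.16344409831921985
finger 50 nearest (along finger line, fwd): [ 0.1029 -0.0789] 0.09499841265942238
((0.7503760457038879, 0.32456541061401367), (0.12097243964672089, 0.17007297277450562), 2.91463303565979)
finger -50 nearest (along finger line, fwd): [0.0428 0.5082] 0.5166170974304353
finger 50 nearest (along finger line, fwd): [0.0428 0.5082] 0.5082742923491684
face approx [[ 0.4481 -0.165   0.026 ]
 [ 0.5866 -0.212   0.026 ]]
```

Clear of the decoys. Lowering, then closing on the rear face.

```bash
python3 -m jog '[[[0,0,-0.5,0,1],[0,0,-0.5,0,1],[0,0,-0.3,0,1],[0,0,-0.13,0,1],[0,0,0,0,1]]]'; python3 -m jog '[[[0.06,0.16,0,0,1],[0.06,0.16,0,0,1],[0.06,0.16,0,0,1],[0.06,0.16,0,0,1],[0.03,0.08,0,0,1],[0,0,0,0,1]]]'
python3 - <<'E'
from h import *
o=sensors.get_obs();print(o["ee_pos"],o["tcp_rot"],o["torque"])
a=camera("wrist");b=camera("scene");cv2.imwrite("pics/w2.png",a);cv2.imwrite("pics/s2.png",b)
cv2.imwrite("pics/ws2.png",cv2.resize(np.hstack([a,b]),(800,300)))
E
```

```text
time: 2.1
ee_pos: [0.5019, -0.2292, -0.0003]
tcp_rot: [-180.0, -0.0, 71.3]
wrist_force: [-0.2, -0.4, -0.3]
opening: 0.0856
grasp_force: 0.0
time: 2.7
ee_pos: [0.5162, -0.1923, 0.0]
tcp_rot: [180.0, -0.0, 71.4]
wrist_force: [0.1, -0.6, -0.6]
opening: 0.0857
grasp_force: 0.0
[ 0.5162 -0.1923  0.    ] [179.9775  -0.0058  71.4081] [ 0.0298 -0.0193 -0.055 ]
```

View pics/ws2.png

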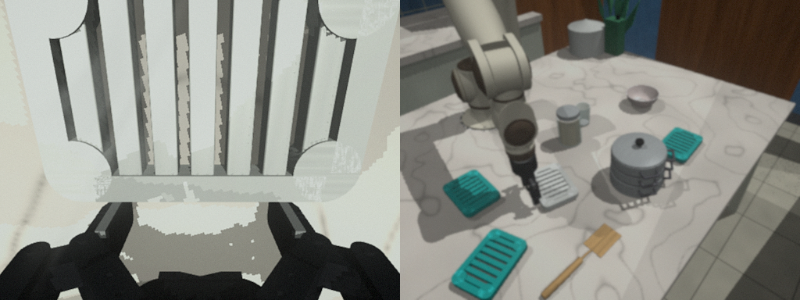

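Fingers are at the rear face (display row about 200, fingers about cols 120 and 280). I'll make a reusable trivet tracker from the top view.

```bash
cat >> h.py <<'E'
def proj(pT,P):
    p,T=pT;q=(np.atleast_2d(P)-T[:3,3])@T[:3,:3];return np.c_[p["fx"]*q[:,0]/q[:,2]+p["cx"],p["fy"]*q[:,1]/q[:,2]+p["cy"]]
GAP=np.array([.5405,.0900]);GY=-.4
def track(name="top",save=None):
    o=sensors.get_obs();y=np.radians(o["tcp_rot"][2]-90);u=np.array([np.cos(y),np.sin(y)]);v=np.array([-u[1],u[0]])
    c=o["ee_pos"][:2]+.071*v;t=cam(name,o);im=camera(name);
    if save:cv2.imwrite(save,im)
    g=cv2.cvtColor(im,cv2.COLOR_BGR2GRAY);m=(cv2.morphologyEx(g,cv2.MORPH_BLACKHAT,np.ones((7,7)))>25).astype(np.uint8)
    B=np.array([[*(c+a*u+b*v),.024] for a,b in((-.082,-.056),(.082,-.056),(.082,.056),(-.082,.056))])
    r=np.zeros_like(m);cv2.fillPoly(r,[np.int32(proj(t,B))],1)
    n,l,st,_=cv2.connectedComponentsWithStats(m&r,connectivity=8);P=[];A=[];L=[]
    for i in range(1,n):
        if st[i,4]<12:continue
        w=plane(t,np.argwhere(l==i)[:,::-1],.024)[:,:2];d=np.linalg.svd(w-w.mean(0),full_matrices=False)[2][0];d=d*np.sign(d[1])
        P.append((w.max(0)+w.min(0))/2 if 0 else w.mean(0));A.append(np.degrees(np.arctan2(d[1],d[0]))-90);L.append(np.ptp((w-w.mean(0))@d))
    P=np.array(P);k=np.array(L)>.06;f=np.linalg.svd(P-P.mean(0))[2][0];f=f*np.sign(f[0])
    print("slots",len(P),np.array(L),"slot yaw",np.mean(np.array(A)[k]),"row yaw",np.degrees(np.arctan2(f[1],f[0])))
    print("centre",P.mean(0),"rel TCP along/fwd",(P.mean(0)-o["ee_pos"][:2])@u,(P.mean(0)-o["ee_pos"][:2])@v,"tcp",o["ee_pos"],o["tcp_rot"][2]-90,"F",o["wrist_force"],"t",o["time"])
    R=Ro.from_euler("z",GY,degrees=True).as_matrix()[:2,:2];print("in gap frame (mm)",(P.mean(0)-GAP)@R*1e3)
E
python3 -c "
from h import *
track(save='pics/t2.png')"
```

```text
slots 8 [0.0458 0.085  0.0866 0.0873 0.0872 0.087  0.0842 0.0442] slot yaw -18.333844384031828 row yaw -18.055659338100792
centre [ 0.5378 -0.127 ] rel TCP along/fwd -0.0001426201906469561 0.06915138712196048 tcp [ 0.5158 -0.1926 -0.0003] -18.61650434271408 F [-0.7017 -0.8026 -0.821 ] t 2.8
in gap frame (mm) [  -1.2062 -216.9993]
```

```bash
python3 -m jog '[[[0.04,0.145,0,0.23,1],[0.04,0.145,0,0.23,1],[0.04,0.145,0,0.23,1],[0.04,0.145,0,0.23,1],[0.035,0.145,0,0.23,1],[0.035,0.145,0,0.23,1],[0.035,0.145,0,0.23,1],[0,0,0,0,1]]]'; python3 -c "
from h import *
track(save='pics/t3.png')"
```

```text
time: 3.65
ee_pos: [0.5292, -0.1409, -0.0002]
tcp_rot: [-180.0, -0.1, 79.5]
wrist_force: [0.4, 0.4, -0.0]
opening: 0.0854
grasp_force: 0.0
slots 9 [0.0459 0.088  0.0878 0.0859 0.0341 0.0857 0.0873 0.0871 0.0448] slot yaw -10.24880569945848 row yaw -13.20825594756083
centre [ 0.5412 -0.0787] rel TCP along/fwd 0.0005037187956782804 0.06328821845722248 tcp [ 0.5292 -0.1409 -0.0002] -10.465923440909279 F [ 0.3837  0.3628 -0.0079] t 3.65
in gap frame (mm) [   1.917  -168.7354]
```

```bash
sed -i 's/P=np.array(P);k=np.array(L)>.06;/k=np.array(L)>.06;P=np.array(P)[k];/' h.py; python3 -m jog '[[[0.035,0.148,0,0.22,1],[0.03,0.148,0,0.22,1],[0.03,0.148,0,0.22,1],[0.025,0.148,0,0.22,1],[0.02,0.148,0,0.22,1],[0.02,0.148,0,0.22,1],[0.015,0.148,0,0.22,1],[0.01,0.148,0,0.22,1]]]';python3 -m jog '[[[0.01,0.15,0,0.24,1],[0,0,0,0,1]]]'; python3 -c "
from h import *
track(save='pics/t4.png')"
```

```text
time: 4.5
ee_pos: [0.5384, -0.0824, -0.0001]
tcp_rot: [180.0, 0.0, 88.3]
wrist_force: [0.5, -4.2, 0.9]
opening: 0.0854
grasp_force: 2.1
time: 4.7
ee_pos: [0.5387, -0.0741, -0.0002]
tcp_rot: [-180.0, -0.1, 89.5]
wrist_force: [0.8, -0.1, -0.5]
opening: 0.0853
grasp_force: 0.0
slots 6 [0.0477 0.084  0.0838 0.0948 0.0807 0.058  0.086  0.0859 0.047 ] slot yaw -0.03335535488355627 row yaw -3.179177330203533
centre [ 0.5381 -0.0085] rel TCP along/fwd -0.001141675325758295 0.06558722295989076 tcp [ 0.5387 -0.0741 -0.0002] -0.46256772879532093 F [ 0.821  -0.1367 -0.4638] t 4.7
in gap frame (mm) [ -1.6824 -98.5487]
```

Run:
```python
from h import *
a=cv2.imread("pics/t4.png")[85:305,170:390];b=camera("scene")[40:340,100:400]
cv2.imwrite("pics/v4.png",np.hstack([cv2.resize(a,(400,400),interpolation=cv2.INTER_CUBIC),cv2.resize(b,(400,400),interpolation=cv2.INTER_CUBIC)]))
```

```text
(no output)
```

View pics/v4.png

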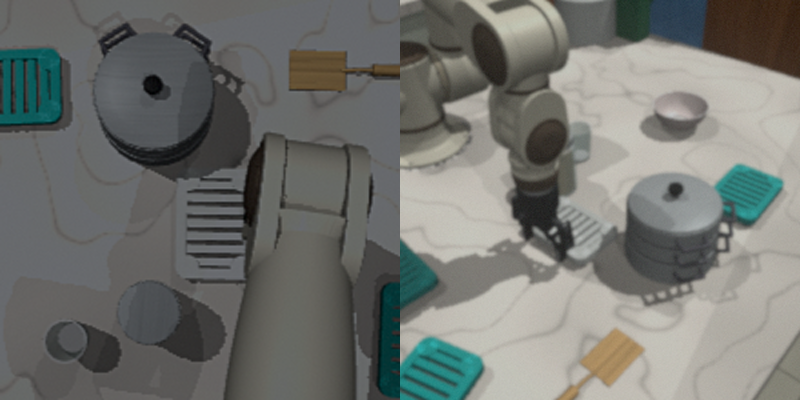

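Run:
```python
from h import *
s=cam("scene")
for z in np.arange(0,.4,.04): print(round(z,2),[( (proj(s,[.5387+dx,-.074,z])[0]-[100,40])/.75+[400,0]).round() for dx in(0,-.13)])
print(((proj(s,[.406,.0905,.14])[0]-[100,40])/.75+[400,0]))
```

```text
0.0 [array([545., 253.]), array([502., 225.])]
0.04 [array([543., 239.]), array([499., 210.])]
0.08 [array([541., 223.]), array([496., 195.])]
0.12 [array([539., 207.]), array([493., 180.])]
0.16 [array([537., 190.]), array([490., 163.])]
0.2 [array([535., 172.]), array([486., 145.])]
0.24 [array([532., 153.]), array([483., 127.])]
0.28 [array([530., 133.]), array([479., 107.])]
0.32 [array([527., 111.]), array([475.,  87.])]
0.36 [array([524.,  88.]), array([471.,  65.])]
[551.0316 135.2813]
```

Top view shows the trivet square to the gap and centred, with fingers behind it. The wrist housing (bottom at z about 0.19) clears the jar top at 0.14. I'll continue into the gap and drift +x by about 2 mm.

```bash
python3 -m jog '[[[0.006,0.15,0,0,1],[0.006,0.15,0,0,1],[0.006,0.15,0,0,1],[0.006,0.15,0,0,1],[0.006,0.15,0,0,1],[0.006,0.15,0,0,1],[0,0,0,0,1]]]'
python3 - <<'E'
from h import *
track(save='pics/t5.png')
a=cv2.imread("pics/t5.png")[85:305,170:390];b=camera("wrist")
cv2.imwrite("pics/v5.png",np.hstack([cv2.resize(a,(400,400),interpolation=cv2.INTER_CUBIC),cv2.resize(b,(400,400))]))
E
```

```text
time: 5.5
ee_pos: [0.5406, -0.0291, -0.0002]
tcp_rot: [-180.0, -0.1, 89.5]
wrist_force: [-0.1, -0.0, 0.3]
opening: 0.0853
grasp_force: 0.0
slots 1 [0.0279 0.1252 0.0443] slot yaw -87.1450391117057 row yaw 0.0
centre [0.5378 0.0377] rel TCP along/fwd -0.0034505684411452932 0.06675075319034281 tcp [ 0.5406 -0.0291 -0.0002] -0.5201326542127447 F [-0.125  -0.0414  0.2665] t 5.5
in gap frame (mm) [ -2.3728 -52.3572]
```

View pics/v5.png

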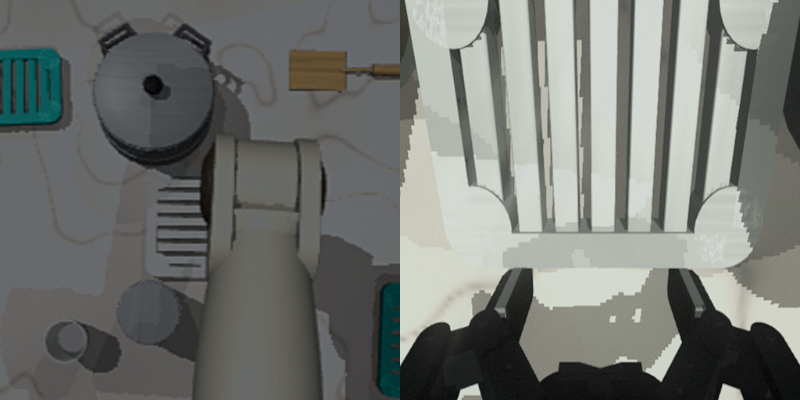

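Trivet is centred on the fingers (rear edge display cols 450–755, fingers 515/690) and entering the gap without touching. Next I push to the narrowest line.

```bash
python3 -m jog '[[[0.001,0.13,0,0,1],[0.001,0.13,0,0,1],[0.001,0.13,0,0,1],[0.001,0.13,0,0,1],[0.001,0.13,0,0,1],[0.001,0.13,0,0,1],[0.001,0.13,0,0,1],[0,0,0,0,1]]]'
python3 - <<'E'
from h import *
track(save='pics/t6.png')
a=cv2.imread("pics/t6.png")[85:305,170:390];b=camera("wrist")
cv2.imwrite("pics/v6.png",np.hstack([cv2.resize(a,(400,400),interpolation=cv2.INTER_CUBIC),cv2.resize(b,(400,400))]))
E
```

```text
time: 6.4
ee_pos: [0.5409, 0.0163, -0.0002]
tcp_rot: [180.0, -0.1, 89.5]
wrist_force: [-0.7, 0.1, -0.1]
opening: 0.0853
grasp_force: 0.0
slots 2 [0.1025 0.0655 0.0474 0.0588 0.0587 0.0388] slot yaw -3.6312537566232734 row yaw -74.87577107264866
centre [0.5772 0.0652] rel TCP along/fwd 0.035832414532931796 0.049317872180159546 tcp [ 0.5409  0.0163 -0.0002] -0.5316388752980998 F [-0.6721  0.134  -0.1122] t 6.4
in gap frame (mm) [ 36.9052 -24.5021]
```

View pics/v6.png

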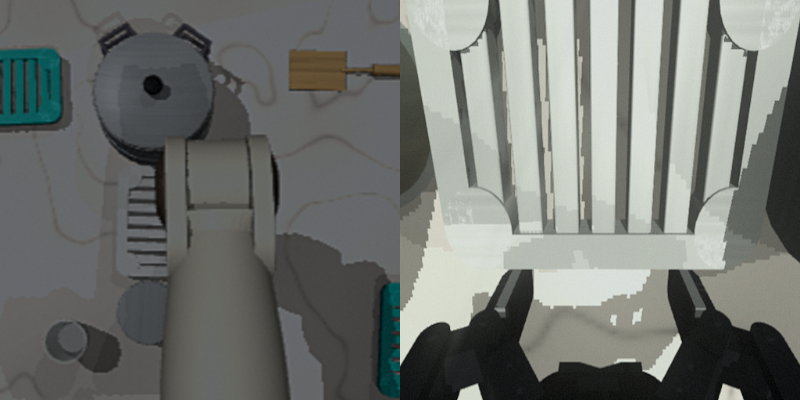

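Centred at the narrowest line, with jar at left (410,120) and steamer at right (790,150) both showing clear and no side force. Pushing out.

```bash
python3 -m jog '[[[0.001,0.13,0,0,1],[0.001,0.13,0,0,1],[0.001,0.13,0,0,1],[0.001,0.13,0,0,1],[0.001,0.13,0,0,1],[0.001,0.13,0,0,1],[0.001,0.13,0,0,1],[0.001,0.13,0,0,1]]]'; python3 -m jog '[[[0,0.13,0,0,1],[0,0.13,0,0,1],[0,0.13,0,0,1],[0,0.13,0,0,1],[0,0.13,0,0,1],[0,0.13,0,0,1],[0,0.05,0,0,1],[0,0,0,0,1]]]'
python3 - <<'E'
from h import *
a=camera("top")[85:305,150:370];b=camera("wrist");cv2.imwrite("pics/w7.png",b)
cv2.imwrite("pics/v7.png",np.hstack([cv2.resize(a,(400,400),interpolation=cv2.INTER_CUBIC),cv2.resize(b,(400,400))]))
E
```

```text
time: 7.3
ee_pos: [0.5412, 0.0677, -0.0004]
tcp_rot: [-180.0, -0.0, 89.4]
wrist_force: [-0.7, -2.2, -1.0]
opening: 0.085
grasp_force: 1.5
time: 8.1
ee_pos: [0.5415, 0.1093, -0.0]
tcp_rot: [180.0, -0.0, 89.4]
wrist_force: [0.2, 0.3, 0.3]
opening: 0.0852
grasp_force: 0.0
```

View pics/v7.png

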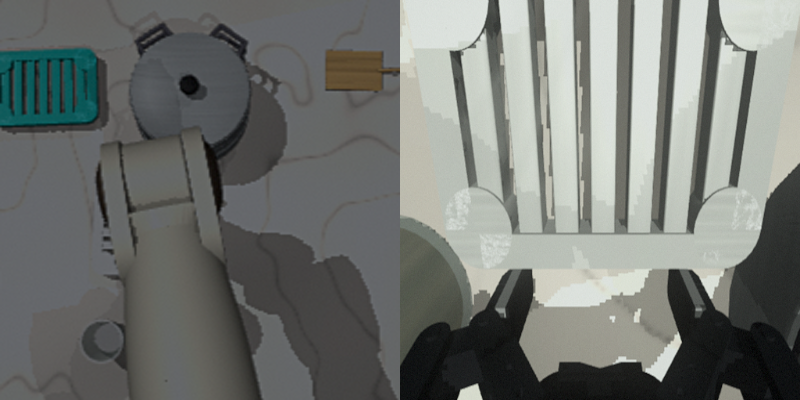

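Wrist view shows the rear edge at display row 268, past the jar and steamer flanks. Backing straight out, raising, and verifying.

```bash
python3 -c "
from h import *
o=sensors.get_obs();print('rear',plane(cam('wrist',o),[(64,257),(450,257)],.026))"
python3 -m jog '[[[0,-0.2,0,0,1],[0,-0.5,0,0,1],[0,-0.6,0,0,1],[0,-0.6,0,0,1],[0,-0.6,0,0,1],[0,-0.6,0,0,1],[0,-0.6,0,0,1],[0,0,0,0,1]]]'; python3 -m jog '[[[0,-0.7,0.5,0,1],[0,-0.7,0.5,0,1],[0,-0.7,0.5,0,1],[0,-0.7,0.5,0,1],[0,0,0,0,1],[0,0,0,0,1]]]'
python3 - <<'E'
from h import *
t=cam("top");im=camera("top");g=cv2.cvtColor(im,cv2.COLOR_BGR2GRAY)
m=(cv2.morphologyEx(g,cv2.MORPH_BLACKHAT,np.ones((7,7)))>25).astype(np.uint8);c=np.array([.541,.18])
r=np.zeros_like(m);cv2.fillPoly(r,[np.int32(proj(t,[[*(c+[a,b]),.024] for a,b in((-.08,-.055),(.08,-.055),(.08,.055),(-.08,.055))]))],1)
w=plane(t,np.argwhere(m&r)[:,::-1],.024)[:,:2];print("slots mid",(w.min(0)+w.max(0))/2,np.ptp(w,0))
cv2.imwrite("pics/v8.png",cv2.resize(im[60:320,60:440],(760,520)))
E
```

```text
rear [[0.4584 0.1228 0.026 ]
 [0.6273 0.1209 0.026 ]]
time: 9.0
ee_pos: [0.5411, -0.08, 0.0]
tcp_rot: [180.0, 0.0, 89.2]
wrist_force: [0.6, 0.1, -0.3]
opening: 0.0857
grasp_force: 0.0
time: 9.6
ee_pos: [0.5413, -0.2171, 0.1]
tcp_rot: [180.0, -0.0, 89.3]
wrist_force: [-0.0, 0.4, -0.1]
opening: 0.0852
grasp_force: 0.0
slots mid [0.5417 0.179 ] [0.1378 0.0885]
```

View pics/v8.png

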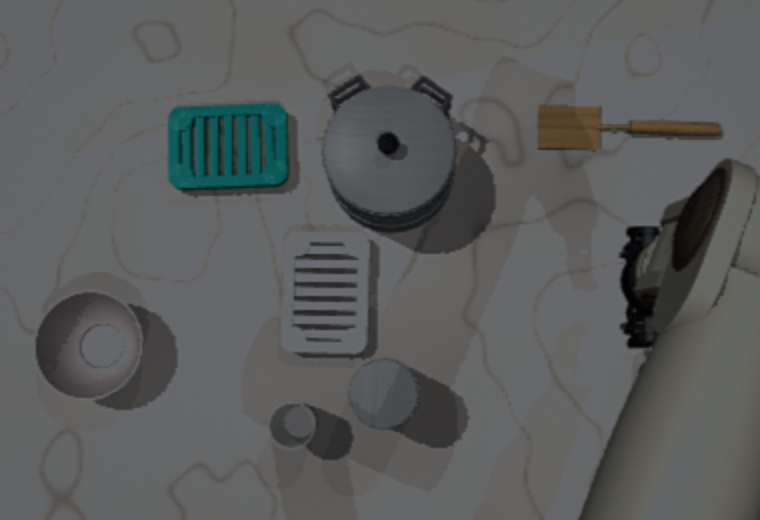

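The trivet lies flat past the gap (display about (325,292)) with its rear edge about 31 mm beyond the narrowest line. The bowl, glass and spatula have not moved, and the arm is clear.

```bash
python3 -c "
from workcell import ticket
print(ticket.job_done())"
```

```text
the job is handed in; nothing more can be done
None
```

I pushed the trivet through the gap and handed the job in; it lies flat with its rear edge about 31 mm past the narrowest line, no bumps showed in the force readings, and the bowl, glass and spatula look unmoved.

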